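# Park the bench lift in float

## Task

Park the bench lift: take the amber bottle off the lift's platform and stand it gently, upright and wholly on the round cork mat. Only then push the hydraulic lever with the yellow knob past its stiff detent into the float notch at the green mark, so that it stays there by itself and the empty lift is left floating. Do not knock the bottle over, and leave the black-knobbed lever, the jar, the cup and the white tray where they are.

Things in the scene. Friction and masses are not known exactly. Their poses are not given: they have to be found in the camera images.
- bottle_center (a point): Centre, half-way up (47.5 mm above its foot), of the amber glass bottle with black cap and blank white label: 95 mm high, straight round body 56 mm across from the foot to 64 mm up, narrower shoulder and cap (34 mm across) above; 0.17 to 0.33 kg. z axis points up from foot to cap. It starts standing on the lift platform.
- bottle: The same bottle; origin at the centre of its underside.
- platform_top (a point): Centre of the top face of the lift's square platform (150 x 150 mm plate), 110 mm above the bench; its z axis is up. The platform does not move. The lift base under it measures 170 x 150 mm and stands fixed on the bench.
- mat_top (a point): Centre of the top face of the round cork mat, 150 mm across, 6 mm thick, fixed flat on the bench.
- lift_valve: The fixed grey valve block of the yellow-knobbed lever (foot 120 x 85 mm, top of its cheek plates 116 mm above the bench); origin at the centre of its underside. The lever swings in the block's x-z plane, pushed towards the block's +x (roughly away from the robot; the block's yaw varies by up to 0.35 rad). The lever's pivot lies 70 mm above the origin. A green mark on the cheek plates shows the float notch, a dark one the detent, a white one the start end.
- lift_knob (a point): Centre of the yellow ball knob (36 mm across) on the end of the lift lever, a 12 mm steel rod; 130 mm from the pivot. Up to a lever angle of 0.46 it moves with about 2 N at the knob; then it stiffens to about 12 N just before the detent's crest at 0.66. Let go short of the crest it slides back; beyond it it snaps on to 0.84 or more and stays there.
- lift_lever (a joint): Angle of the lift lever in rad: at 0 it leans 0.5 rad from vertical towards its block's -x (the robot's side); at 0.5 it is upright; at 0.9 it leans 0.4 rad to +x, in the float notch (0.84 to 0.96); hard stop at 0.96. It starts between 0 and 0.22.
- clamp_valve: The fixed valve block of the other lever (black knob), same sizes as the lift valve, origin at the centre of its underside. The two blocks may stand in either place, about 200 mm apart.
- clamp_knob (a point): Centre of the black ball knob (36 mm across) on the other lever; leave it alone.
- jar_center (a point): Centre of a small amber jar with white lid, 60 mm across, 75 mm high; bystander.
- cup_center (a point): Centre of a steel cup standing mouth-up, 72 mm across, 80 mm high; bystander.
- tray_center (a point): Centre of an empty white tray, 110 x 160 mm, 30 mm high; bystander.
- mat: The cork mat; origin at the centre of its underside.
Not all that is in view belongs to the job. Of the things that look like the mat, the smaller one is meant.

How it is judged:
By the outcome, as a careful person would: the job done as asked, in the order asked, and still so for the second after the job is handed in, with the robot touching nothing.
It also fails if it takes over 51 s, if anything falls off the work surface, if the arm or the gripper's body presses on something with over 40 N, if the wrist force passes 120 N, or if a joint passes its speed limit or range.

## Robot

A 6-joint arm with a two-finger parallel gripper is mounted at the origin on the work surface. World frame = base frame: x ahead of the robot, y to its left, z up, the work surface at z = 0. Lengths are in mm, angles in rad, forces in N, time in s.
With the tool pointing down it reaches from about 225 to 875 mm from the base axis. Payload 3.4 kg.
Tool frame: the origin (TCP) lies on the centre line of the jaws, within the pads' length; the fingertips stand 8 mm ahead of it and the grasp point (between the pads) lies 11 mm behind it; z points along the fingers, x is the direction in which the jaws open and shut, and the axes are right-handed (so a half turn about z gives the same grasp; the last joint's range is limited). The gripper opens to 85 mm and grips with 20 to 120 N. Pads are 22 mm wide; open, the fingers measure 114 mm over their backs; the gripper's body (76 mm by 85 mm) begins 54 mm behind the grasp point. The pads swing forward as they close: fully open they stand 13 mm farther back than shut.
Start: joints at [1.139, 0.276, 1.505, -0, 1.361, -0.121], TCP at [175.863, 547.48, 239.328] pointing down, gripper open.
Joint ranges: [-2.89, 2.89], [-0.75, 2.08], [0.22, 2.7], [-1.18, 4.32], [0.11, 2.71], [-2.7, 2.7]. Speed limits (rad/s): [2.57, 2.57, 3.14, 3.14, 3.14, 3.14].

## Interface

Orientations are given as a unit quaternion [x, y, z, w].
In Python, from plant import manip gives the robot as it stands.
- The arm moves only by the shell command python3 -m creep 'ROWS' [FORCE]. ROWS is JSON, a list of rows, each a list of 3 entries, a list of its own where there are three numbers: the shift along the tool's x, y, z each as a share of 100 mm, from -1 to 1, then the turn about the tool's z as a share of 180 degrees, from -1 to 1, then the opening in per cent of the stroke, from 0 (shut) to 100 (fully open). A call has 1 to 5 rows; each row is the pose to reach, as a shift and turn from the pose commanded when the call began, along the tool's axes at that moment, turning the shorter way round; what a row does not reach only later rows make up. A row lasts 1/10 s, in which the tool goes at most 50 mm and 8.59 degrees, less where a joint would pass 70% of its speed; a pose out of reach is approached as far as the arm can. A call with a number of a shift or a turn outside -1 to 1 is refused whole. A call with a gripper value outside its range is refused whole. The fingers move at their own pace and stop on an object; FORCE is the grip in N (left out, the last holds). Time passes only in rows, so rows that repeat a pose let the fingers close. It gives the time, the measured TCP pose, the force and the opening at its end, in the units of the state.
- manip.observe(): the state, without advancing time (a new reading comes with each control period).
- manip.read_camera(name): name is "side" or "top"; returns a dict with "img" (480x640x3 uint8, red, green, blue), "range_z" (480x640 float32, mm along the optical axis (not along the pixel's ray), 0 where there is no reading), "K" (3x3 intrinsics, pixels), "rvec" (rotation vector, rad) and "tvec" (3), from world to camera coordinates, as OpenCV has them. Camera axes: x right, y down, z forward; pixel columns grow to the right and rows downward; lengths in mm; the calibration is good to about 2 mm. A picture is of the moment at which its call begins.
- manip.hand_in(): hands the job in, once; it reports no verdict.
The state is a dict: "time": time; "q": joint angles; "qd": joint speeds; "joint_efforts": joint torques, N m; "position": TCP position; "orientation": TCP orientation; "contact_force": force on the tool from outside, world axes, zero at the start; "torque": the same for the moment, N m; "finger_gap": finger opening in mm.
Only numpy, scipy, OpenCV 4.12 (cv2) and the standard library are available. Lean on these libraries where they do the work, as an engineer would, in place of code of your own. Each camera call takes 0.05 s, during which the arm holds its last target.

## Working session

There is one attempt and no reset: what is moved stays moved. The work goes in short steps, Python scripts to look and compute and a shell command to move; the robot and the scene stay as the last step left them, time stands still between calls to the robot, and variables do not carry over. Pictures are saved under pics/ and viewed, and the job is handed in when it is done.

```bash
ls; mkdir -p pics
python3 - <<'E'
from plant import manip
import cv2,numpy as np
s=manip.observe();print({k:np.round(v,3).tolist() for k,v in s.items()})
for n in("top","side"):
    c=manip.read_camera(n);cv2.imwrite(f"pics/{n}0.png",c["img"][...,::-1]);np.savez(f"pics/{n}0.npz",**c);print(c["K"].tolist(),c["rvec"],c["tvec"])
E
```

```text
pics
{'time': 0.0, 'q': [1.139, 0.277, 1.506, 0.0, 1.361, -0.121], 'qd': [-0.001, -0.0, -0.0, 0.001, 0.001, 0.001], 'joint_efforts': [0.002, -41.678, -24.58, 0.0, 0.011, 0.0], 'position': [175.632, 546.965, 238.422], 'orientation': [0.808, 0.589, -0.001, 0.0], 'contact_force': [0.399, 0.024, 0.517], 'torque': [0.028, -0.025, 0.032], 'finger_gap': 85.555}
[[454.6080244388451, 0.0, 322.2835691244464], [0.0, 454.6080244388451, 233.53739298663191], [0.0, 0.0, 1.0]] [ 2.10771474 -2.14516042  0.17933067] [  13.99731423  563.76659168 1198.26904072]
[[624.7354603015683, 0.0, 312.0752283578874], [0.0, 624.7354603015683, 228.2635208669542], [0.0, 0.0, 1.0]] [ 2.13100727 -0.15348777  0.10784372] [-541.2088291   134.14930073 1836.76935148]
```

View pics/top0.png

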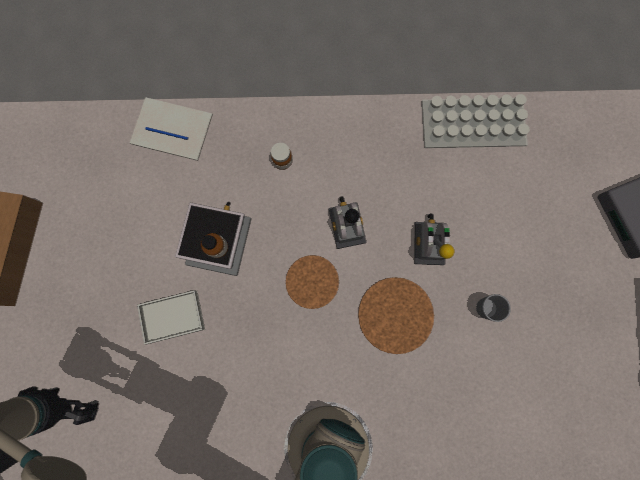

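View pics/side0.png

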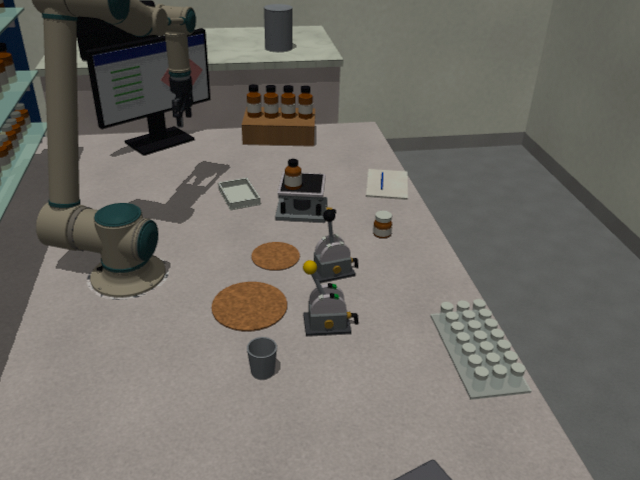

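Top view: the bottle is at (212,243) on the black platform (211,236), and the arm is at lower left. There are two cork discs: a small one at (312,281) and a large one at (396,315). "The smaller one is meant" points to (312,281), which I'll check against 150 mm. The yellow knob is at (447,251) on the right block, and the black knob is at (352,215). The side view shows the same layout.

```bash
cat > h.py <<'E'
import numpy as np,cv2
def load(n,t): 
    d=np.load(f"pics/{n}{t}.npz");return {k:d[k] for k in d}
def ray(c,uv):
    R=cv2.Rodrigues(c["rvec"])[0];C=-R.T@c["tvec"].ravel()
    d=R.T@np.linalg.inv(c["K"])@np.array([uv[0],uv[1],1.]);return C,d/np.linalg.norm(d)
def plane(c,uv,z):
    C,d=ray(c,uv);return C+d*(z-C[2])/d[2]
def tri(a,ua,b,ub):
    C1,d1=ray(a,ua);C2,d2=ray(b,ub)
    s=np.linalg.lstsq(np.c_[d1,-d2],C2-C1,rcond=None)[0]
    p,q=C1+d1*s[0],C2+d2*s[1];return (p+q)/2,np.linalg.norm(p-q)
def cloud(c):
    v,u=np.mgrid[:480,:640];Z=c["range_z"];K=c["K"]
    P=np.stack([(u-K[0,2])/K[0,0]*Z,(v-K[1,2])/K[1,1]*Z,Z],-1)
    R=cv2.Rodrigues(c["rvec"])[0];W=(P-c["tvec"].ravel())@R;W[Z<=0]=np.nan;return W
def proj(c,p): return cv2.projectPoints(np.array(p,float).reshape(-1,3),c["rvec"],c["tvec"],c["K"],None)[0].reshape(-1,2)
def blobs(c,lo,hi,amin=30):
    m=cv2.inRange(cv2.cvtColor(c["img"],cv2.COLOR_RGB2HSV),lo,hi)
    n,l,s,ce=cv2.connectedComponentsWithStats(m);return m,l,[(i,s[i].tolist(),ce[i].round(1).tolist()) for i in range(1,n) if s[i,4]>=amin]
E
python3 - <<'E'
from h import *
t,s=load("top",0),load("side",0)
m,l,b=blobs(t,(8,100,60),(20,255,255),300)
for i,st,ce in b:
    cn=max(cv2.findContours((l==i).astype(np.uint8),0,1)[0],key=cv2.contourArea)
    W=np.array([plane(t,p[0],6)[:2] for p in cn],np.float32);print("cork?",ce,cv2.minEnclosingCircle(W))
for n,c in(("t",t),("s",s)):
    m,l,b=blobs(c,(22,150,100),(32,255,255),20);print("yellow",n,b)
_,_,bt=blobs(t,(22,150,100),(32,255,255),40);_,_,bs=blobs(s,(22,150,100),(32,255,255),40)
ks=[(tri(t,x[2],s,y[2]),x[2],y[2]) for x in bt for y in bs];print(ks)
for n,c in(("t",t),("s",s)):
    W=cloud(c)
    # plateau of platform
    k=(abs(W[...,2]-110)<6)&(W[...,1]>150)&(W[...,1]<480)&(W[...,0]>250)
    q=W[k];print(n,"plat",len(q),cv2.minAreaRect(q[:,:2].astype(np.float32)) if len(q) else 0,np.median(q,0))
    k=(W[...,2]>130)&(W[...,2]<215)&(W[...,1]>150)&(W[...,1]<450)&(W[...,0]>350)
    q=W[k];print(n,"bottle",len(q),q.min(0),q.max(0),np.median(q,0))
    q=q[q[:,2]>196];print(" cap",len(q),q.mean(0) if len(q) else 0)
im=np.hstack([cv2.resize(t["img"][190:310,150:310],None,fx=2.5,fy=2.5,interpolation=2),cv2.resize(t["img"][190:310,290:450],None,fx=2.5,fy=2.5,interpolation=2)])
im2=np.hstack([cv2.resize(t["img"][190:310,340:500],None,fx=2.5,fy=2.5,interpolation=2),cv2.resize(s["img"][230:350,250:410],None,fx=2.5,fy=2.5,interpolation=2)])
cv2.imwrite("pics/crop0.png",np.vstack([im,im2])[...,::-1])
E
```

```text
cork? [7.2, 222.5] ((586.2626342773438, 915.7786254882812), 127.3749771118164)
cork? [311.7, 281.6] ((436.8727722167969, 36.33465576171875), 74.07646942138672)
cork? [395.7, 315.3] ((341.09027099609375, -193.78721618652344), 103.6574478149414)
yellow t [(1, [441, 244, 13, 14, 139], [447.1, 250.7])]
yellow s [(1, [303, 260, 13, 11, 113], [309.3, 265.4])]
[((array([ 491.32135489, -295.26992889,  195.45853681]), np.float64(1.028644839573428)), [447.1, 250.7], [309.3, 265.4])]
t plat 2685 ((555.7761840820312, 299.07244873046875), (150.99642944335938, 150.09765625), 76.94143676757812) [565.97241491 306.03616938 110.1286693 ]
t bottle 492 [493.60643494 248.09006716 131.29253357] [548.5608191  302.58167783 210.17070556] [516.4268945  267.79358405 179.56951089]
 cap 158 [521.64213875 276.22286028 204.31521439]
s plat 700 ((556.8370361328125, 292.7874755859375), (167.15853881835938, 149.5615997314453), 76.69967651367188) [576.01378577 269.60750733 109.42145481]
s bottle 374 [495.19186673 240.48696446 130.08164183] [549.41237226 296.76565522 208.83220399] [521.41646385 258.33057798 169.94999645]
 cap 57 [522.81385726 271.06144908 202.60566099]
```

View pics/crop0.png

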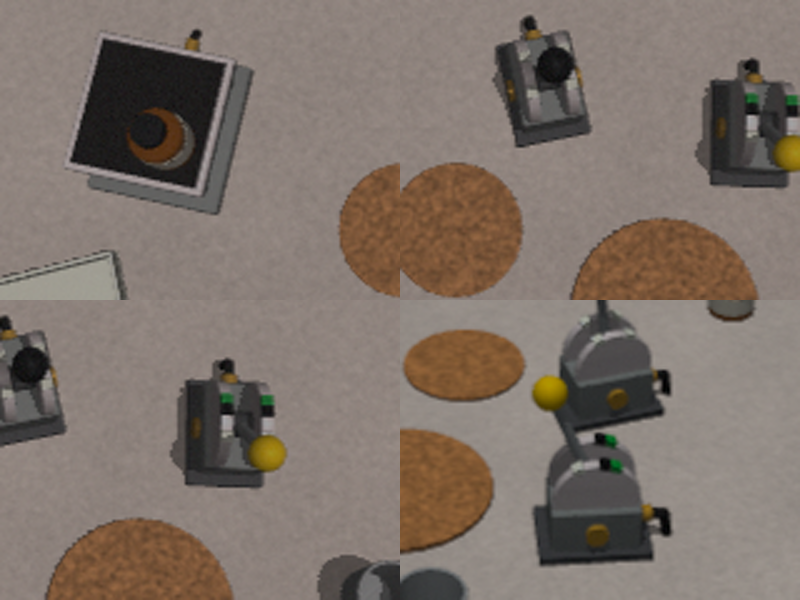

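The crops confirm it. The small cork disc is 148 mm across at (437,36), so it is the mat. The 207 mm disc at pixel (396,315) is the decoy. The yellow knob belongs to the right-hand block with the green marks. Next I'll refine the bottle centre and the block yaw, and start the transit.

```bash
python3 -m creep '[[[-0.08,0.2,0],-0.02,100],[[-0.16,0.4,0],-0.04,100],[[-0.24,0.6,0],-0.06,100],[[-0.32,0.8,0],-0.08,100],[[-0.4,1,0],-0.1,100]]'
python3 - <<'E'
from h import *
t,s=load("top",0),load("side",0)
# dark cap in side & top
for n,c,(u0,v0,u1,v1) in(("t",t,(195,228,235,262)),("s",s,(280,155,306,192))):
    W=cloud(c)[v0:v1,u0:u1];k=W[...,2]>125
    ys,xs=np.nonzero(k);print(n,"bottle px",xs.min()+u0,xs.max()+u0,ys.min()+v0,ys.max()+v0)
    k=W[...,2]>184;ys,xs=np.nonzero(k);print(n,"cap px",xs.mean()+u0,ys.mean()+v0,W[k].mean(0))
    if n=="t":
        k=W[...,2]>200;q=W[k];print("captop",cv2.minEnclosingCircle(q[:,:2].astype(np.float32)))
        for z in(172,): 
            k=(W[...,2]>125); print(cv2.minEnclosingCircle(W[k][:,:2].astype(np.float32)))
# valve: points by height
W=cloud(t);R=(W[...,0]>440)&(W[...,0]<680)&(W[...,1]<-180)&(W[...,1]>-340)
for a,b in((5,20),(20,40),(40,60),(60,100),(100,120)):
    q=W[R&(W[...,2]>a)&(W[...,2]<b)]
    if len(q)>5: print(a,b,len(q),np.median(q,0).round(),cv2.minAreaRect(q[:,:2].astype(np.float32)))
q=W[R&(W[...,2]>8)&(W[...,2]<125)];print("all",cv2.minAreaRect(q[:,:2].astype(np.float32)))
_,_,g=blobs(t,(50,120,60),(75,255,255),5);print("green",g,[plane(t,x[2],112).round(1) for x in g])
E
```

```text
time: 0.6
position: [259.2, 478.0, 238.9]
orientation: [0.705, 0.709, -0.0, 0.0]
contact_force: [0.3, 0.5, 0.3]
finger_gap: 85.1
t bottle px 201 227 233 257
t cap px 209.25 242.05978260869566 [521.08562886 274.91273897 202.24468789]
captop ((522.1264038085938, 276.2812194824219), 17.17557144165039)
((521.4254760742188, 275.6174621582031), 28.065675735473633)
s bottle px 285 301 159 186
s cap px 293.05494505494505 163.25274725274724 [523.35551907 268.91700085 197.84373358]
5 20 376 [ 494. -264.   11.] ((559.253662109375, -257.5067443847656), (233.41993713378906, 156.6959686279297), 1.594946026802063)
20 40 112 [ 559. -289.   33.] ((551.5674438476562, -284.4928283691406), (132.76426696777344, 62.10187911987305), 7.948678016662598)
40 60 188 [ 526. -271.   57.] ((541.0385131835938, -286.902587890625), (109.12910461425781, 62.78007507324219), 5.686196327209473)
60 100 469 [ 541. -293.   73.] ((538.075927734375, -292.86761474609375), (61.71332550048828, 92.08280944824219), 85.50003051757812)
100 120 254 [ 539. -281.  113.] ((537.8155517578125, -297.6185302734375), (55.08455276489258, 72.18051147460938), 86.6530532836914)
all ((538.399658203125, -265.951904296875), (145.2461700439453, 206.53358459472656), 85.13253021240234)
green [(1, [428, 228, 5, 3, 14], [430.1, 229.0]), (2, [444, 228, 5, 4, 18], [446.2, 229.5])] [array([ 559.7, -277.3,  112. ]), array([ 557.6, -319. ,  112. ])]
```

```bash
python3 -m creep '[[[-0.14,0.18,0],0,100],[[-0.28,0.36,0],0,100],[[-0.42,0.54,0],0,100],[[-0.56,0.72,0],0,100],[[-0.68,0.88,0],0,100]]'
python3 -m creep '[[[-0.14,0.18,0],0,100],[[-0.28,0.36,0],0,100],[[-0.42,0.54,0],0,100],[[-0.56,0.72,0],0,100],[[-0.68,0.88,0],0,100]]'
python3 -m creep '[[[-0.14,0.18,0],0,100],[[-0.28,0.36,0],0,100],[[-0.42,0.54,0],0,100],[[-0.56,0.72,0],0,100],[[-0.67,0.87,0],0,100]]'
```

```text
time: 1.1
position: [347.6, 410.1, 238.9]
orientation: [0.706, 0.708, -0.0, 0.0]
contact_force: [0.1, 1.1, -0.6]
finger_gap: 85.2
time: 1.6
position: [435.9, 342.4, 238.8]
orientation: [0.706, 0.708, -0.0, -0.0]
contact_force: [0.7, 0.7, 0.1]
finger_gap: 85.6
time: 2.1
position: [523.3, 275.7, 238.8]
orientation: [0.706, 0.708, -0.0, -0.0]
contact_force: [0.1, 1.0, -0.1]
finger_gap: 85.4
```

```bash
python3 -m creep '[[[0,0,0],0,100]]'
python3 - <<'E'
from plant import manip
import cv2,numpy as np
c=manip.read_camera("side");np.savez("pics/side1.npz",**c)
cv2.imwrite("pics/side1.png",cv2.resize(c["img"][90:240,200:400],None,fx=4,fy=4)[...,::-1])
E
```

```text
time: 2.2
position: [524.3, 275.3, 238.7]
orientation: [0.707, 0.707, -0.0, 0.0]
contact_force: [-0.8, -0.1, -0.4]
finger_gap: 85.6
```

View pics/side1.png

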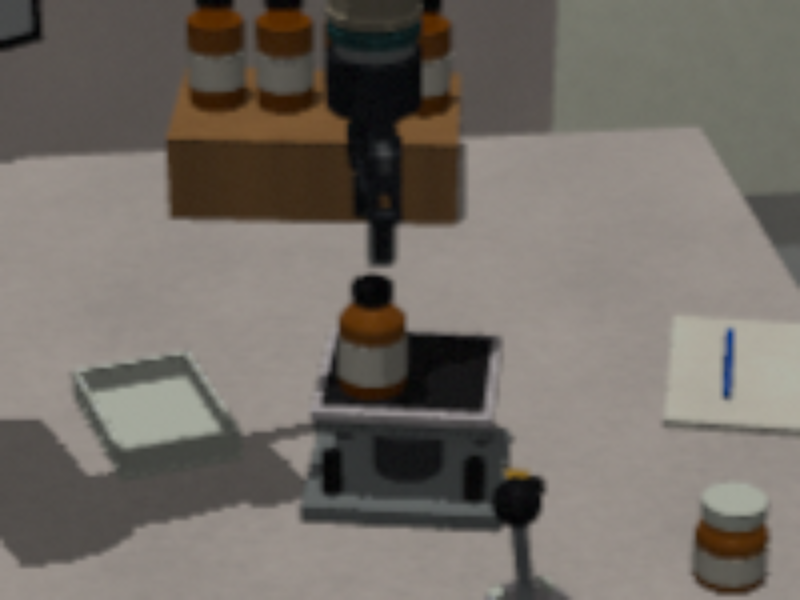

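Run:
```python
from h import *
c=load("side",1)
print("tip proj crop",(proj(c,[[524.3,275.3,230.7],[522,275.5,205],[522,275.5,110]])-[200,90])*4)
g=c["img"].astype(int)
print(proj(c,[[524.3,275.3,230.7],[522,275.5,200]]))
for v in(145,148,150,152,154): print(v,g[v,284:306].sum(1))
for v in(161,162,163,176,178,180): print(v,g[v,280:306].sum(1), g[v,280:306,0]-g[v,280:306,2])
```

```text
tip proj crop [[372.40961828 252.72779737]
 [369.54943166 281.54916475]
 [369.55573236 384.64478963]]
[[293.10240457 153.18194934]
 [292.38744278 161.77592914]]
145 [249 248 243 243 247 249 253 212 111  38  36  38  27  27  55 124 185 210
 213 198 181 176]
148 [431 429 430 431 431 428 430 360 196  86  27  42  48  52 199 358 429 425
 428 428 426 425]
150 [435 433 436 435 431 431 431 362 195  87  38  27  27  56 202 357 430 430
 426 425 426 430]
152 [424 422 428 430 429 429 428 360 200 103  27  38  48  68 205 360 433 431
 432 431 429 434]
154 [423 421 427 428 429 431 434 371 214 115  36  39  47  62 215 367 431 431
 431 429 427 427]
161 [434 428 428 425 430 430 429 338  94  27  43  47  43  26  17  18  19  78
 297 426 423 428 428 426 432 429] [14 13 14 14 13 13 14 12  2 -4 -1 -1  0  1 -1  2  1  1 10 14 14 14 15 14
 13 13]
162 [432 430 428 425 427 427 428 332  86  29  34  38  32  27   8  16  19  69
 297 429 430 430 430 431 429 430] [13 13 14 13 13 13 14 10  2 -4  0  1 -2 -3 -3  0 -3  0 10 14 15 15 15 14
 13 13]
163 [426 428 425 426 428 430 425 341 102  30  14  28  24  12  13  16  13  72
 301 430 429 434 433 433 430 429] [13 14 14 14 14 13 14 10  3 -2  1  0  0 -1 -2  1  0  2  9 13 14 14 15 14
 14 13]
176 [426 449 468 355 164 246 264 266 213 175 188 162 134 142 144 141 140 153
 186 205 193 154  55  30  35  26] [13  8  3  3  4  9  9 12 20 27 24 27 34 31 29 26 26 22 15  7  6  5  1 -2
 -3  0]
178 [402 422 405 194 162 242 250 257 259 262 266 262 257 255 253 232 205 208
 200 199 197 155  55  34  35  30] [11  7  4  2  5  8  9  8  9  9  8  7  8  9  7  7  7  7  6  6  5  5  3 -2
  0  1]
180 [436 461 351  68 163 240 249 254 258 267 261 261 263 255 254 233 209 199
 202 200 198 155  62  29  30  32] [ 8  3  4  0  4  8  9  8 10  9  9  7  8  8  8  8  6  7  6  6  5  5  0 -1
  0  0]
```

Run:
```python
from h import *
c=load("side",1)
print(proj(c,[[524.3,275.3,238],[524.3,228,238],[524.3,323,238]]))
```

```text
[[293.10366633 151.12024362]
 [295.00842219 157.52551908]
 [291.25699372 144.91028937]]
```

The near finger's predicted column (295.0) matches where it appears, so the gripper is centred over the bottle. Descending.

```bash
python3 -m creep '[[[0,-0.01,0.15],0,100],[[0,-0.01,0.3],0,100],[[0,-0.01,0.45],0,100],[[0,-0.01,0.6],0,100],[[0,-0.01,0.7],0,100]]'
python3 -m creep '[[[0,0,0.07],0,100],[[0,0,0.13],0,100],[[0,0,0.18],0,100],[[0,0,0.2],0,100],[[0,0,0.2],0,100]]'
python3 -m creep '[[[0,0,0],0,80],[[0,0,0],0,72],[[0,0,0],0,60],[[0,0,0],0,50],[[0,0,0],0,50]]' 30
python3 -m creep '[[[0,0,0],0,50],[[0,0,0],0,50],[[0,0,0],0,50]]' 35
```

```text
time: 2.75
position: [519.9, 277.3, 168.2]
orientation: [0.706, 0.709, -0.001, -0.001]
contact_force: [-0.6, 0.1, 0.1]
finger_gap: 85.8
time: 3.25
position: [521.5, 276.7, 149.3]
orientation: [0.706, 0.708, 0.0, -0.0]
contact_force: [-0.3, 0.1, 0.3]
finger_gap: 85.5
time: 3.75
position: [521.9, 277.1, 150.1]
orientation: [0.706, 0.708, 0.001, 0.0]
contact_force: [-0.5, 1.2, 4.7]
finger_gap: 55.1
time: 4.05
position: [521.9, 277.0, 150.1]
orientation: [0.706, 0.708, 0.001, 0.0]
contact_force: [-0.1, 0.6, 5.5]
finger_gap: 55.2
```

Gripped at 55 mm. The few newtons are the pads swinging down as they close. Lifting.

```bash
python3 -m creep '[[[0,0,-0.05],0,50],[[0,0,-0.12],0,50],[[0,0,-0.2],0,50],[[0,0,-0.28],0,50],[[0,0,-0.35],0,50]]' 40
python3 -m creep '[[[0,0,-0.05],0,50],[[0,0,-0.05],0,50],[[0,0,-0.05],0,50]]'
python3 - <<'E'
from plant import manip
import cv2,numpy as np
c=manip.read_camera("side");np.savez("pics/side2.npz",**c)
cv2.imwrite("pics/side2.png",cv2.resize(c["img"][90:240,200:400],None,fx=4,fy=4)[...,::-1])
E
```

```text
time: 4.55
position: [521.6, 276.7, 185.0]
orientation: [0.706, 0.708, 0.0, 0.0]
contact_force: [0.4, -0.1, -2.8]
finger_gap: 54.8
time: 4.85
position: [521.4, 276.7, 189.3]
orientation: [0.706, 0.708, 0.0, -0.0]
contact_force: [0.6, -1.1, -2.3]
finger_gap: 55.1
```

View pics/side2.png

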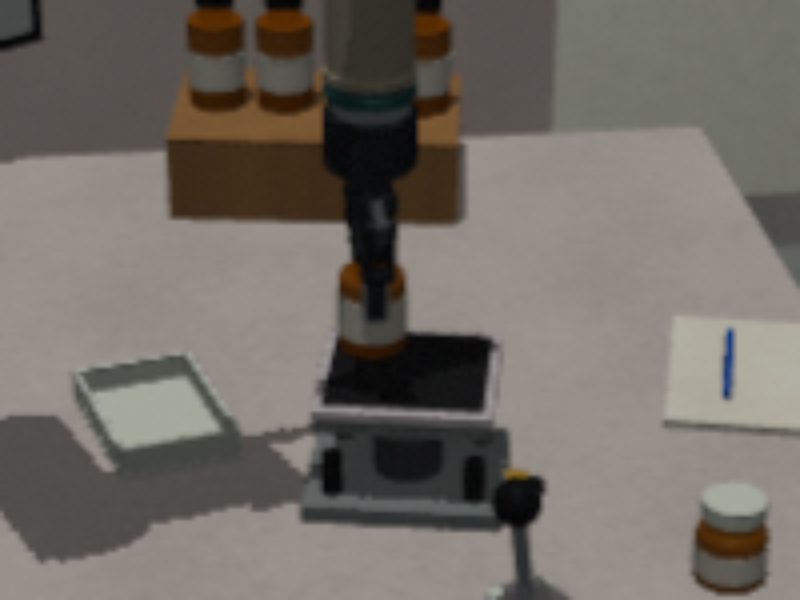

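Bottle lifted and upright. Moving to over the mat.

```bash
python3 -m creep '[[[-0.1,-0.03,0],0,50],[[-0.25,-0.08,0],0,50],[[-0.42,-0.14,0],0,50],[[-0.6,-0.21,0],0,50],[[-0.8,-0.28,0],0,50]]'
python3 -m creep '[[[-0.18,-0.06,0],0,50],[[-0.36,-0.12,0],0,50],[[-0.54,-0.18,0],0,50],[[-0.7,-0.24,0],0,50],[[-0.85,-0.29,0],0,50]]'
python3 -m creep '[[[-0.15,-0.05,0],0,50],[[-0.3,-0.11,0],0,50],[[-0.45,-0.16,0],0,50],[[-0.6,-0.21,0],0,50],[[-0.75,-0.27,0],0,50]]'
python3 -m creep '[[[0,0,0.1],0,50],[[0,0,0.25],0,50],[[0,0,0.4],0,50],[[0,0,0.55],0,50],[[0,0,0.65],0,50]]'
python3 -m creep '[[[0,0,0.07],0,50],[[0,0,0.13],0,50],[[0,0,0.18],0,50],[[0,0,0.2],0,50],[[0,0,0.2],0,50]]'
python3 - <<'E'
from plant import manip
import cv2,numpy as np
a=[]
for n in("side","top"):
    c=manip.read_camera(n);np.savez(f"pics/{n}3.npz",**c)
    im=c["img"][200:320,200:360] if n=="side" else c["img"][220:340,240:400]
    a.append(cv2.resize(im,None,fx=2.5,fy=2.5))
cv2.imwrite("pics/c3.png",np.hstack(a)[...,::-1])
E
```

```text
time: 5.4
position: [492.7, 194.6, 189.3]
orientation: [0.706, 0.708, -0.0, -0.0]
contact_force: [0.9, -0.5, -2.0]
finger_gap: 55.0
time: 5.9
position: [463.6, 109.5, 189.5]
orientation: [0.706, 0.708, -0.0, 0.0]
contact_force: [0.0, -0.0, -3.0]
finger_gap: 54.8
time: 6.4
position: [437.0, 34.8, 189.5]
orientation: [0.706, 0.708, 0.0, 0.0]
contact_force: [-0.1, -0.3, -3.4]
finger_gap: 54.9
time: 6.9
position: [437.1, 36.4, 123.0]
orientation: [0.706, 0.708, -0.0, -0.001]
contact_force: [-0.3, 1.0, -3.3]
finger_gap: 54.6
time: 7.4
position: [438.4, 36.5, 104.2]
orientation: [0.706, 0.708, 0.0, -0.0]
contact_force: [0.1, -0.5, -2.3]
finger_gap: 54.8
```

View pics/c3.png

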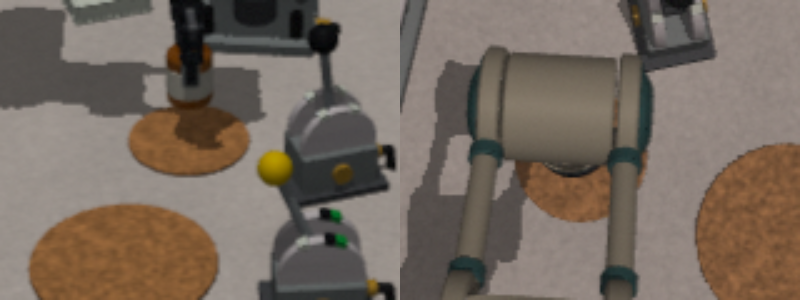

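The bottle is upright above the small mat. Contact is expected near TCP z of about 46.

```bash
python3 -m creep '[[[0,0,0.12],0,50],[[0,0,0.25],0,50],[[0,0,0.37],0,50],[[0,0,0.47],0,50],[[0,0,0.52],0,50]]'
python3 -m creep '[[[0,0,0.01],0,50],[[0,0,0.02],0,50],[[0,0,0.03],0,50],[[0,0,0.03],0,50]]'
python3 -m creep '[[[0,0,0.01],0,50],[[0,0,0.02],0,50],[[0,0,0.02],0,50]]'
```

```text
time: 8.0
position: [438.2, 36.4, 51.7]
orientation: [0.706, 0.708, -0.0, -0.0]
contact_force: [0.2, -0.1, -2.7]
finger_gap: 54.5
time: 8.4
position: [438.6, 36.4, 49.6]
orientation: [0.706, 0.708, 0.0, 0.0]
contact_force: [0.5, 1.3, -3.5]
finger_gap: 54.8
time: 8.7
position: [438.2, 36.4, 47.2]
orientation: [0.706, 0.708, -0.0, -0.0]
contact_force: [-0.5, 0.4, -3.6]
finger_gap: 54.7
```

```bash
python3 -m creep '[[[0,0,0.01],0,50],[[0,0,0.01],0,50],[[0,0,0.01],0,50]]'
python3 -m creep '[[[0,0,0.01],0,50],[[0,0,0.01],0,50],[[0,0,0.01],0,50]]'
```

```text
time: 9.0
position: [438.3, 36.4, 46.2]
orientation: [0.706, 0.708, -0.0, -0.0]
contact_force: [-0.4, 0.2, -4.1]
finger_gap: 54.5
time: 9.3
position: [438.4, 36.4, 46.1]
orientation: [0.706, 0.708, 0.0, 0.0]
contact_force: [-1.9, 0.7, 5.7]
finger_gap: 54.9
```

Contact: the force changed sign at z of about 46. Releasing.

```bash
python3 -m creep '[[[0,0,0],0,66],[[0,0,0],0,70],[[0,0,0],0,75],[[0,0,0],0,85],[[0,0,0],0,100]]' 20
python3 -m creep '[[[0,0,0],0,100],[[0,0,-0.05],0,100],[[0,0,-0.15],0,100],[[0,0,-0.3],0,100],[[0,0,-0.45],0,100]]'
python3 -m creep '[[[0,0,-0.2],0,100],[[0,0,-0.4],0,100],[[0,0,-0.6],0,100],[[0,0,-0.8],0,100],[[0,0,-1],0,100]]'
python3 -m creep '[[[0,0,-0.2],0,100],[[0,0,-0.4],0,100],[[0,0,-0.6],0,100],[[0,0,-0.8],0,100],[[0,0,-1],0,100]]'
python3 - <<'E'
from plant import manip
import cv2,numpy as np
from h import *
a=[]
for n in("side","top"):
    c=manip.read_camera(n);np.savez(f"pics/{n}4.npz",**c)
    im=c["img"][200:320,200:360] if n=="side" else c["img"][220:340,240:400]
    a.append(cv2.resize(im,None,fx=2.5,fy=2.5))
    W=cloud(c);k=(abs(W[...,0]-437)<60)&(abs(W[...,1]-36)<60)&(W[...,2]>25)&(W[...,2]<115);q=W[k]
    if len(q):print(n,q.min(0),q.max(0),q.mean(0))
cv2.imwrite("pics/c4.png",np.hstack(a)[...,::-1])
E
```

```text
time: 9.8
position: [438.4, 36.4, 45.3]
orientation: [0.706, 0.708, 0.0, -0.0]
contact_force: [-1.0, -0.2, 0.4]
finger_gap: 84.3
time: 10.3
position: [438.4, 36.4, 91.4]
orientation: [0.706, 0.708, 0.0, 0.0]
contact_force: [0.2, -0.5, -0.0]
finger_gap: 85.5
time: 10.8
position: [438.2, 36.4, 192.1]
orientation: [0.706, 0.708, 0.0, 0.0]
contact_force: [-0.0, 0.3, -0.4]
finger_gap: 85.3
time: 11.3
position: [437.9, 36.5, 292.1]
orientation: [0.706, 0.708, 0.0, 0.0]
contact_force: [0.6, -0.0, 0.8]
finger_gap: 85.4
side [412.14895873  -4.02277505  25.35291013] [469.21472088  52.79729445 104.903769  ] [439.70937842  18.61037874  65.23378527]
top [410.52975089   7.0636752   27.27515369] [440.69244602  54.57688269 103.03751436] [421.00804036  27.95663746  69.07037049]
```

View pics/c4.png

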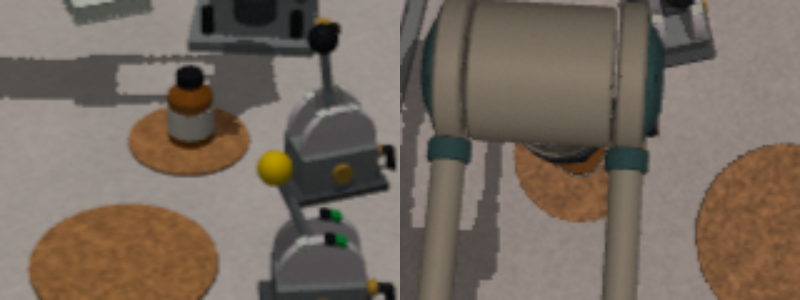

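The bottle stands upright near the mat centre (side crop (190,105)), and the gripper is clear of it. Next: close the fingers and move behind the yellow knob.

```bash
python3 -m creep '[[[-0.2,0,0],0,60],[[-0.4,0,0],0,0],[[-0.6,0,0],0,0],[[-0.8,-0.05,0],0,0],[[-1,-0.13,0],0,0]]' 40
python3 -m creep '[[[-0.2,0,0],0,0],[[-0.4,0,0],0,0],[[-0.6,0,0],0,0],[[-0.8,0,0],0,0],[[-1,0,0],0,0]]'
python3 -m creep '[[[-0.2,0,0],0,0],[[-0.4,0,0],0,0],[[-0.6,0,0],0,0],[[-0.8,0,0],0,0],[[-1,0,0],0,0]]'
python3 -m creep '[[[-0.15,0,0.1],0,0],[[-0.31,0,0.3],0,0],[[-0.31,0,0.5],0,0],[[-0.31,0,0.6],0,0],[[-0.31,0,0.6],0,0]]'
python3 - <<'E'
from plant import manip
import cv2,numpy as np
from h import *
a=[]
for n in("side","top"):
    c=manip.read_camera(n);np.savez(f"pics/{n}5.npz",**c)
    im=c["img"][200:350,220:420] if n=="side" else c["img"][170:320,340:540]
    a.append(cv2.resize(im,None,fx=2,fy=2))
    print(n,blobs(c,(22,150,100),(32,255,255),20)[2])
cv2.imwrite("pics/c5.png",np.hstack(a)[...,::-1])
E
```

```text
time: 11.9
position: [425.1, -64.2, 289.6]
orientation: [0.706, 0.708, -0.0, -0.0]
contact_force: [0.4, 0.2, 0.8]
finger_gap: 12.4
time: 12.4
position: [425.3, -164.1, 289.7]
orientation: [0.706, 0.708, -0.0, -0.001]
contact_force: [-0.3, 1.3, -0.0]
finger_gap: 0.2
time: 12.9
position: [425.7, -264.0, 289.6]
orientation: [0.706, 0.708, 0.0, -0.001]
contact_force: [-0.1, 0.2, 0.2]
finger_gap: 0.2
time: 13.4
position: [425.3, -293.4, 228.1]
orientation: [0.706, 0.708, 0.0, -0.002]
contact_force: [0.5, 0.2, 0.2]
finger_gap: 0.0
side [(1, [303, 260, 13, 11, 114], [309.2, 265.4])]
top [(1, [441, 244, 13, 14, 147], [446.9, 250.8])]
```

View pics/c5.png

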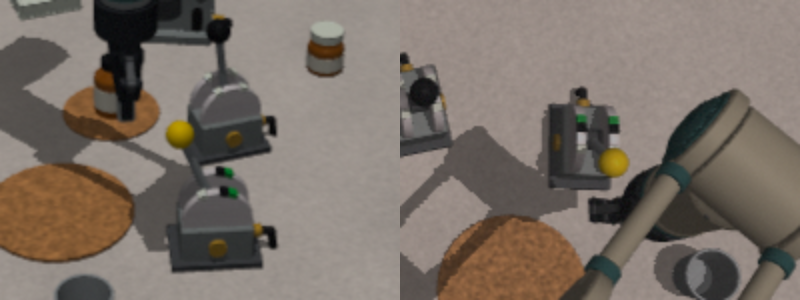

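Run:
```python
from h import *
c=load("top",5);print(proj(c,[[425.3,-293.4,220],[491,-295.3,195.5]]));
c2=load("side",5);print(proj(c2,[[425.3,-293.4,220],[491,-295.3,195.5]]));print(tri(c,(446.9,250.8),c2,(309.2,265.4)))
cv2.imwrite("pics/c6.png",cv2.resize(c["img"][230:310,400:500],None,fx=7,fy=7,interpolation=2)[...,::-1])
```

```text
[[450.91231263 277.2575908 ]
 [447.13156671 250.61570188]]
[[282.52209384 258.89411035]
 [308.97020192 265.43694583]]
(array([ 491.13128394, -294.8522747 ,  195.17740973]), np.float64(1.0394097185490987))
```

View pics/c6.png

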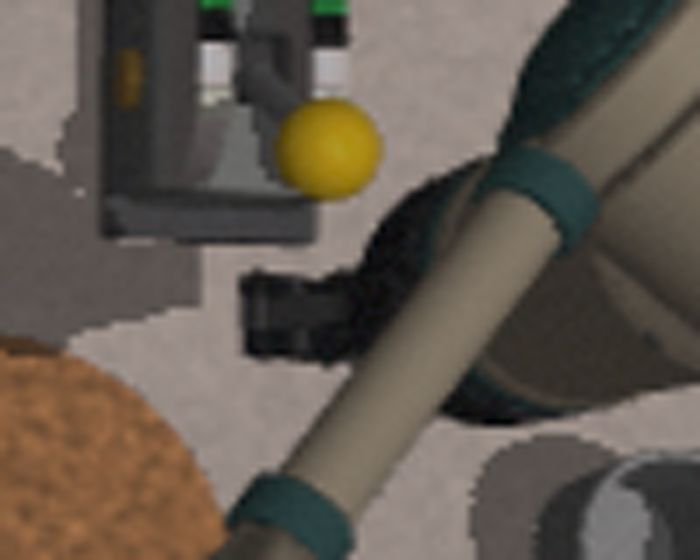

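The knob hasn't moved: (491,-295,195). Lowering to knob height, then pushing.

```bash
python3 -m creep '[[[-0.02,0,0.15],0,0],[[-0.02,0,0.3],0,0],[[-0.02,0,0.42],0,0],[[-0.02,0,0.42],0,0]]'
python3 -m creep '[[[0,0.1,0],0,0],[[0,0.2,0],0,0],[[0,0.3,0],0,0],[[0,0.38,0],0,0],[[0,0.42,0],0,0]]'
python3 -m creep '[[[0,0.05,0],0,0],[[0,0.1,0],0,0],[[0,0.15,0],0,0],[[0,0.2,0],0,0]]'
```

```text
time: 13.9
position: [426.0, -295.9, 187.4]
orientation: [0.706, 0.708, 0.0, -0.001]
contact_force: [0.8, -0.2, -0.1]
finger_gap: -0.1
time: 14.4
position: [468.5, -296.4, 188.5]
orientation: [0.706, 0.709, -0.001, -0.001]
contact_force: [-4.3, 0.4, 3.1]
finger_gap: 0.1
time: 14.8
position: [488.8, -296.5, 188.3]
orientation: [0.706, 0.708, 0.0, 0.0]
contact_force: [-3.0, -0.5, 2.5]
finger_gap: 0.4
```

Run:
```python
from plant import manip
import cv2,numpy as np
from h import *
c=manip.read_camera("side");np.savez("pics/side6.npz",**c)
print(blobs(c,(22,150,100),(32,255,255),20)[2])
cv2.imwrite("pics/s6.png",cv2.resize(c["img"][200:350,220:420],None,fx=4,fy=4)[...,::-1])
```

```text
[(1, [318, 258, 9, 11, 62], [321.6, 262.8])]
```

View pics/s6.png

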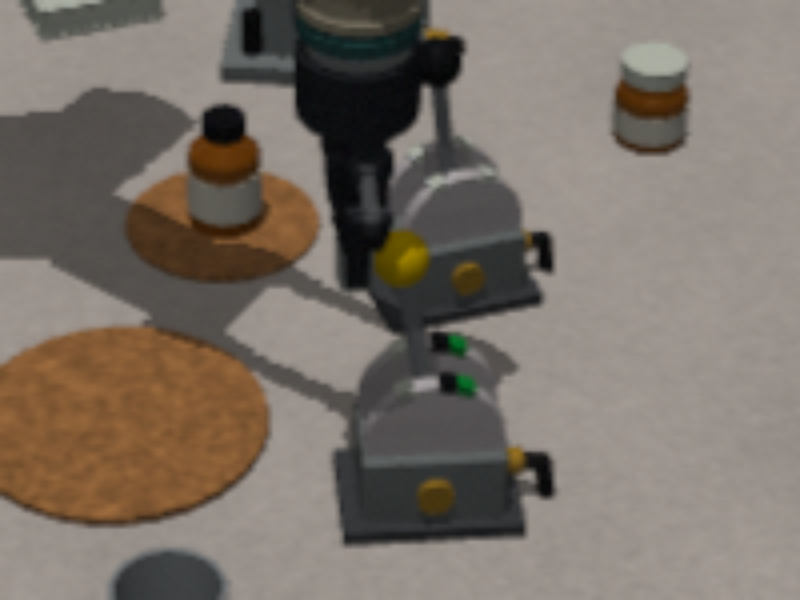

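The fingers push squarely on the knob and the lever is moving with about 3–4 N. Continuing through the detent.

```bash
python3 -m creep '[[[0,0.05,0],0,0],[[0,0.1,0],0,0],[[-0.01,0.15,0],0,0],[[-0.01,0.2,0],0,0]]'
python3 -m creep '[[[0,0.04,0],0,0],[[0,0.08,0],0,0],[[0,0.11,0],0,0],[[-0.01,0.14,0],0,0]]'
python3 -m creep '[[[0,0.02,0],0,0],[[0,0.04,0],0,0],[[0,0.06,0],0,0],[[0,0.08,0],0,0]]'
```

```text
time: 15.25
position: [508.7, -297.4, 188.3]
orientation: [0.706, 0.708, -0.0, -0.0]
contact_force: [-5.2, -0.5, 4.6]
finger_gap: -0.1
time: 15.65
position: [518.9, -298.0, 188.7]
orientation: [0.706, 0.708, -0.003, -0.003]
contact_force: [-12.9, -0.0, 7.9]
finger_gap: -0.0
time: 16.05
position: [527.6, -298.5, 188.9]
orientation: [0.706, 0.708, -0.002, -0.002]
contact_force: [-8.5, 0.0, 5.9]
finger_gap: -0.1
```

```bash
python3 -m creep '[[[0,0.03,0],0,0],[[0,0.06,0],0,0],[[0,0.09,0],0,0],[[0,0.12,0],0,0]]'
python3 -m creep '[[[0,0.03,0],0,0],[[0,0.06,0],0,0],[[0,0.08,0],0,0],[[0,0.08,0],0,0]]'
python3 - <<'E'
from plant import manip
import cv2,numpy as np
from h import *
c=manip.read_camera("side");np.savez("pics/side7.npz",**c)
print(blobs(c,(22,150,100),(32,255,255),20)[2])
cv2.imwrite("pics/s7.png",cv2.resize(c["img"][200:350,220:420],None,fx=4,fy=4)[...,::-1])
E
```

```text
time: 16.45
position: [543.5, -298.2, 188.0]
orientation: [0.706, 0.708, 0.001, 0.0]
contact_force: [-0.3, 0.3, -0.7]
finger_gap: 0.1
time: 16.85
position: [550.9, -298.2, 188.2]
orientation: [0.706, 0.708, 0.0, 0.0]
contact_force: [-0.7, 0.0, 0.2]
finger_gap: 0.2
[(1, [345, 259, 13, 12, 103], [351.2, 265.0])]
```

View pics/s7.png

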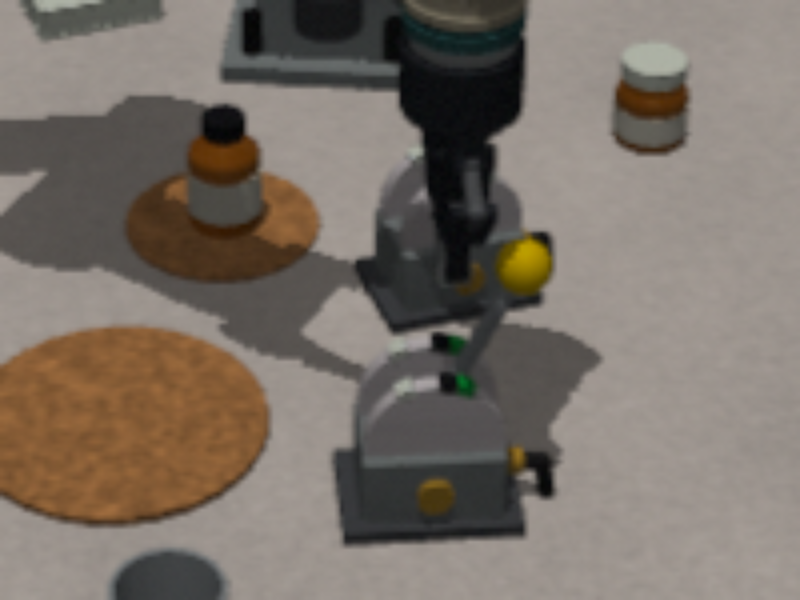

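The lever snapped past the detent into the float notch. The knob is at crop (525,265), ahead of and apart from the fingers, with about 0 N. Backing off, lifting, and taking final views.

```bash
python3 -m creep '[[[0,-0.15,0],0,0],[[0,-0.35,0],0,0],[[0,-0.5,0],0,0],[[0,-0.5,-0.3],0,0],[[0,-0.5,-0.6],0,0]]'
python3 -m creep '[[[0,-0.2,-0.2],0,0],[[0,-0.4,-0.4],0,0],[[0,-0.6,-0.5],0,0],[[0,-0.8,-0.5],0,0],[[0,-1,-0.5],0,0]]'
python3 -m creep '[[[0,0,0],0,0],[[0,0,0],0,0],[[0,0,0],0,0],[[0,0,0],0,0]]'
python3 - <<'E'
from plant import manip
from h import *
C={}
for n in("side","top"):
    c=C[n]=manip.read_camera(n);np.savez(f"pics/{n}8.npz",**c);cv2.imwrite(f"pics/{n}8.png",c["img"][...,::-1])
b=[blobs(C[n],(22,150,100),(32,255,255),30)[2] for n in("top","side")];print(b)
k,e=tri(C["top"],b[0][0][2],C["side"],b[1][0][2]);print("knob",k,e,"lean(z)",np.arccos(np.clip((k[2]-70)/130,-1,1)),"chord from start",np.linalg.norm(k-[491.2,-295,195.3]))
o=load("side",0)
d=np.abs(C["side"]["img"].astype(int)-o["img"]).sum(2)
W=cloud(C["side"]);m=(abs(W[...,0]-437)<50)&(abs(W[...,1]-36)<60)&(W[...,2]>15);print("bottle",W[m].min(0),W[m].max(0))
for v in range(3): print(manip.observe()["contact_force"])
E
```

```text
time: 17.4
position: [499.1, -298.0, 248.2]
orientation: [0.706, 0.708, -0.0, -0.001]
contact_force: [1.1, -0.2, -0.2]
finger_gap: -0.2
time: 17.9
position: [399.0, -298.6, 298.4]
orientation: [0.706, 0.708, 0.0, 0.0]
contact_force: [-0.4, -0.0, -0.1]
finger_gap: 0.1
time: 18.3
position: [401.1, -298.8, 297.9]
orientation: [0.706, 0.708, 0.0, -0.0]
contact_force: [0.4, -0.5, 0.0]
finger_gap: -0.0
[[(1, [440, 203, 13, 14, 139], [446.2, 209.0])], [(1, [344, 259, 14, 12, 120], [350.4, 264.7])]]
knob [ 594.65204259 -300.72409672  191.83340091] 1.1471387985444155 lean(z) 0.35633962466045915 chord from start 103.668257965253
bottle [412.86675502  -2.12536832  15.05969105] [468.59168628  50.45492286 103.24825563]
[-0.17426981 -0.38596982  0.56588803]
[-0.17426981 -0.38596982  0.56588803]
[-0.17426981 -0.38596982  0.56588803]
```

View pics/side8.png

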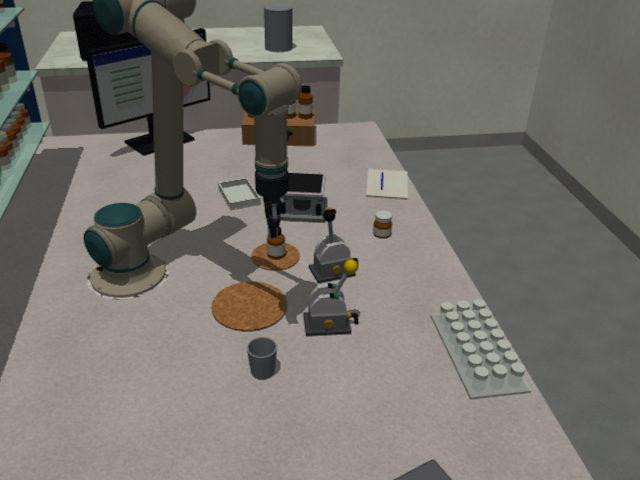

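View pics/top8.png

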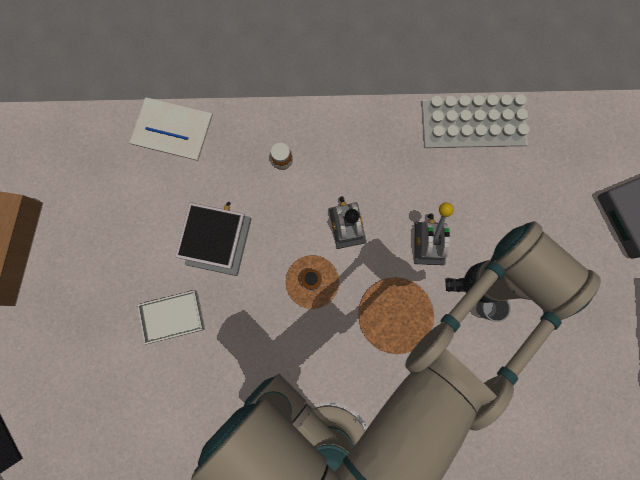

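Top view: the bottle is at (311,279), centred on the small mat at (312,281). The platform is empty, and the yellow knob at (446,209) leans away on the green side. The black knob, jar, cup and tray are at their original pixels, and the robot touches nothing.

```bash
python3 -c "
from plant import manip
print(manip.hand_in())"
```

```text
the job is handed in; nothing more can be done
None
```

The lift is parked: the bottle is on the cork mat and the yellow-knobbed lever is in the float notch. I handed the job in at about 18.4 s on the robot's clock; no verdict was reported.

- **Bottle:** I gripped it at 30–40 N, moved it to the smaller disc (measured 148 mm across), and set it down with about 6 N of contact. It stands upright, within about 5 mm of the mat's centre.
- **Lever:** After the bottle was down, I pushed the yellow knob with closed fingers. The force peaked at about 13 N along the push. It then fell to zero as the lever snapped over, and the lever stayed there after I backed off. The knob moved about 104 mm, so the lever is at about 0.9 rad, inside the 0.84–0.96 notch. The knob's measured height alone gives 0.86, which is also in the notch.
- **Other items:** The black-knobbed lever, jar, cup and tray look unmoved in the last pictures. The arm is clear of everything, with about 0 N on the tool.

One disagreement: the side camera's depth readings put the bottle about 10 mm lower in y than the top view. The side camera only sees the bottle's near face, and the top view shows it centred on the mat.

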